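Close a plaster mould on its dowels for the air purge

TASK

Get the plaster teapot-lid mould ready for its air purge: turn the regulator knob until its white pointer line is on the long mark, and then slide the fork lock fully home over the knob. Then set the loose upper mould half on the lower half's two dowels (big socket on big dowel) so that it sits flat and fully closed, press it down with about 15 N and finish while still holding it pressed like that. Leave the teapot, jar and bowl where they are.

Things in the scene. Friction and masses are not known exactly. Their poses are not given: they have to be found in the camera images.
- regulator: Regulator, fixed: an aluminium block 180 (x) x 80 (y) x 40 mm, upright, yaw varies; origin at the centre of its underside. The knob's axis is 48 mm from there along -x, the lock slides along x on a rail 10 mm high on the +x half. The long black mark on the block points from the knob along +x to the lock.
- knob_grip (a point): Point on the knob's axis, 62 mm above the bench. The black knob is a 44 mm disc (top 46 mm above the bench) with an upright grip bar on it, 44 mm long, 12 mm thick, from 46 to 74 mm above the bench; grip the bar from above, fingertips just clear of the disc. The point turns with the knob: x runs along the bar to its pointer end (white line on top), z up.
- knob (a joint): Knob angle in rad: 0 with the pointer on the long mark (bar in line with the lock's slide), positive anticlockwise from above; stops at -1.65 and 0.6. It starts negative, so it must be turned anticlockwise. Light friction (0.05 N m); it stays where it is left.
- lock_tab (a point): Centre of the fork lock's upright steel tab, 73 mm above the bench. The tab is 26 mm along the slide (x) and 12 mm thick (y), from 56 to 86 mm above the bench, on a flat fork plate 34 mm wide whose top is 56 mm above the bench. x points away from the knob, along the slide; the knob's axis lies on this point's -x side; z up.
- lock (a joint): Fork lock's travel in m: 0 open (tab 100 mm from the knob's axis), 0.044 fully home at the stop (tab 56 mm from the axis, its two tines either side of the knob's grip bar). It grows as the tab is moved towards the knob. Sliding friction 1.5 N; it stays where it is left.
- upper_grip (a point): Centre of the grip of the loose upper mould half, 48 mm above its underside. The half is a plaster slab 130 (x) x 80 (y) x 26 mm, about 0.5 kg, with a wooden grip bar on top in the middle, 56 mm long (x), 24 mm wide (y), from 26 to 60 mm above the underside. It lies on the bench right way up. x points to the big socket, z up.
- mould_upper: The same upper half; origin at the centre of its underside, 48 mm below upper_grip.
- socket_big (a point): Centre of the mouth of the big socket in the upper half's underside: a round hole right through the slab, 18 mm wide, 48 mm from the centre along +x.
- socket_small (a point): The same for the small socket: 13 mm wide, 48 mm from the centre along -x.
- mould_lower: Lower mould half, fixed to the bench: a plaster block 130 (x) x 80 (y) x 40 mm with a round cavity 52 mm wide in its top; origin at the centre of its underside, x points to the big dowel, z up. When closed the upper half's underside lies flat on its top, 40 mm above the bench, x axes the same way.
- dowel_big (a point): Foot of the big brass dowel, at the level of the lower half's top face (40 mm above the bench), 48 mm from the centre along +x. The dowel is 16 mm wide and 18 mm tall, its last 6 mm tapered to 10 mm.
- dowel_small (a point): The same for the small brass dowel, 48 mm from the centre along -x: 11 mm wide, 18 mm tall, tapered to 5 mm.
- teapot: Bystander: small clay teapot, 80 mm wide body, 72 mm tall, origin under its centre.
- jar: Bystander: amber glass jar, 60 mm wide, 85 mm tall, origin under its centre.
- bowl: Bystander: white bowl, 110 mm wide, 45 mm tall, origin under its centre.
There are look-alikes about, which are no part of the job. There is more than one size of the regulator; the job needs the middle-sized.

How it is judged:
On the way, in this order (a step that is already met when the one before it is completed fails the run):
1. the knob's pointer is on the mark (value of joint knob between -0.12 and 0.12 rad), for 0.2 s.
2. the lock is fully home with the knob on the mark (all of step 1 and value of joint lock above 0.04 m), for 0.2 s.
3. the upper half sits fully closed on both dowels (horizontal distance between socket_big and dowel_big below 0.004 m and horizontal distance between socket_small and dowel_small below 0.004 m and z of each of socket_big, socket_small in the frame of mould_lower below 0.042 m), for 0.2 s.
At the end, for the whole second after the job is handed in: Knob within 0.12 rad of the mark, lock at least 40 mm along, both sockets within 4 mm sideways of their dowels, underside at most 2 mm above the lower half, and the fingers still pressing so that 12 to 45 N acts between the halves (its own weight gives 4 to 6 N) (all of step 2 and all of step 3 and contact force between mould_upper and mould_lower between 12 and 45 N and contact force between the fingers and mould_upper above 2 N); the arm keeps its last pose, push and grip.
It fails at once if the teapot was moved more than 30 mm or knocked over (distance of teapot from where it was at the start of the episode above 0.03 m or angle between teapot's own z axis and vertical above 0.4 rad).
It fails at once if the jar was moved more than 30 mm or knocked over (distance of jar from where it was at the start of the episode above 0.03 m or angle between jar's own z axis and vertical above 0.4 rad).
It fails at once if the bowl was moved more than 30 mm or knocked over (distance of bowl from where it was at the start of the episode above 0.03 m or angle between bowl's own z axis and vertical above 0.4 rad).
It also fails if it takes over 72 s, if anything falls off the work surface, if the arm or the gripper's body presses on something with over 40 N, if the wrist force passes 120 N, or if a joint passes its speed limit or range.

ROBOT

A 6-joint arm with a two-finger parallel gripper is mounted at the origin on the work surface. World frame = base frame: x ahead of the robot, y to its left, z up, the work surface at z = 0. Lengths are in m, angles in rad, forces in N, time in s.
With the tool pointing down it reaches from about 0.275 to 0.875 m from the base axis. Payload 12.5 kg.
Tool frame: the origin (TCP) lies at the very end of the fingers, on their centre line; the grasp point (between the pads) lies 19 mm behind it; x points along the fingers, y is the direction in which the jaws open and shut, and the axes are right-handed (so a half turn about x gives the same grasp; the last joint's range is limited). The gripper opens to 85 mm and grips with 20 to 120 N. Pads are 22 mm wide; open, the fingers measure 114 mm over their backs; the gripper's body (76 mm by 85 mm) begins 54 mm behind the grasp point. The pads swing forward as they close: fully open they stand 13 mm farther back than shut.
Start: joints at [-1.402, 0.351, 1.652, -0, 1.139, -0.085], TCP at [0.138, -0.532, 0.231] pointing down, gripper open.
Joint ranges: [-2.75, 2.75], [-0.79, 2.1], [0.01, 2.65], [-1.57, 4.71], [0.07, 3.14], [-2.87, 2.87]. Speed limits (rad/s): [2.22, 2.22, 2.79, 3.14, 3.14, 3.14].

INTERFACE

Orientations are given as a 3x3 rotation matrix whose columns are the frame's x, y, z axes.
In Python, from bench import manip gives the robot as it stands. Calls block until the motion is done:
- manip.move_ptp(position, orientation): joint-space move of the TCP to a pose.
- manip.move_l(position, attitude=None, max_speed=0.15): straight line of the TCP; attitude=None keeps the orientation; max_speed is the mean speed in m/s.
- manip.move_j(angles): joint-space move.
- manip.set_gripper(opening, effort=None): opening from 0.0 (shut) to 1.0 (fully open); effort is the grip in N (None keeps the last); returns when the fingers have stopped.
- manip.dwell(seconds).
- manip.inverse_kinematics(position, orientation): joint angles nearest the present ones, or None.
- manip.grab_frame(name): name is "side" or "top" or "wrist"; returns (picture, depth): 420x560x3 uint8, red, green, blue; 420x560 float32, m along the optical axis (not along the pixel's ray), 0 where there is no reading.
- manip.get_calibration(name): a dict with "camera_matrix" (3x3 intrinsics, pixels), "k1" (the pictures are not rectified: a ray, as slopes to the right and down, at radius r is drawn at 1 + k1 r^2 times it, then the intrinsics apply), "R" (3x3) and "t" (3): a world point X has camera coordinates R X + t. Camera axes: x right, y down, z forward; pixel columns grow to the right and rows downward; lengths in m; the calibration is good to about 2 mm. A picture is of the moment at which its call begins: read the wrist's pose just before it. get_calibration takes no time and is no camera call; for the wrist camera it gives the pose at the moment of the call.
A pose or a line that the arm cannot do raises manip.Unreachable and nothing moves.
- manip.sign_off(): hands the job in, once; it reports no verdict.
Trained networks look in the newest picture that a camera, given by its name, has taken for a name from the list of things; names that differ only in an ending like _2 or _b are one class to them, and where a whole thing is asked for, a point or a joint stands for the part that bears it (a point fixed in the world has none). Each returns a list of dicts, best first, with "confidence" (0 to 1); they miss things now and then, are a little off and sometimes report something else, mostly with a low value. They report only what shows in the picture. A call takes as long as a camera call. They do not tell look-alikes from the thing itself.
- manip.look_for(camera, name): "at" ([x, y, z] in m, in world coordinates, good to about 4 mm: the middle of the surface that is visible of it).
Readings, each from a call of its own:
- manip.current_time(): time.
- manip.current_qpos(): joint angles.
- manip.current_joint_vel(): joint speeds.
- manip.current_joint_torque(): joint torques, N m.
- manip.current_ee_pos(): TCP position.
- manip.current_tcp_rot(): TCP orientation.
- manip.current_force(): force on the tool from outside, world axes, zero at the start.
- manip.current_ft_torque(): the same for the moment, N m.
- manip.current_grip_width(): opening from 0.0 (shut) to 1.0 (fully open).
Only numpy, scipy, OpenCV 4.12 (cv2) and the standard library are available. Lean on these libraries where they do the work, as an engineer would, in place of code of your own. Each camera call takes 0.05 s, during which the arm holds its last target.

## Working session

There is one attempt and no reset: what is moved stays moved. The work goes in short steps, each a Python script; the robot and the scene stay as the last script left them, time stands still between calls to the robot, and variables do not carry over. Pictures are saved under pics/ and viewed, and the job is handed in when it is done.

```bash
ls; mkdir -p pics
cat > h.py <<'E'
import numpy as np, cv2
from bench import manip
def snap(cam,fn=None):
    c=manip.get_calibration(cam); p,d=manip.grab_frame(cam)
    np.savez('last_%s.npz'%cam,p=p,d=d,K=c['camera_matrix'],k1=c['k1'],R=c['R'],t=c['t'])
    if fn: cv2.imwrite('pics/'+fn,p[:,:,::-1])
    return p,d,c
def load(cam):
    z=np.load('last_%s.npz'%cam)
    return z['p'],z['d'],dict(camera_matrix=z['K'],k1=float(z['k1']),R=z['R'],t=z['t'])
def undist(c,uv):
    K=np.array(c['camera_matrix']);uv=np.asarray(uv,float).reshape(-1,2)
    xd=np.c_[(uv[:,0]-K[0,2])/K[0,0],(uv[:,1]-K[1,2])/K[1,1]]
    x=xd.copy()
    for _ in range(30): x=xd/(1+c['k1']*(x**2).sum(1,keepdims=True))
    return x
def px2z(c,uv,z):
    """intersect pixel rays with plane height z"""
    x=undist(c,uv);R=np.array(c['R']);t=np.array(c['t'])
    o=-R.T@t; d=np.c_[x,np.ones(len(x))]@R
    return o+d*((z-o[2])/d[:,2])[:,None]
def cloud(d,c):
    h,w=d.shape;u,v=np.meshgrid(np.arange(w),np.arange(h))
    x=undist(c,np.c_[u.ravel(),v.ravel()]);dd=d.ravel()[:,None]
    X=np.c_[x,np.ones(len(x))]*dd
    return ((X-np.array(c['t']))@np.array(c['R'])).reshape(h,w,3)
def proj(c,X):
    X=np.asarray(X,float).reshape(-1,3)@np.array(c['R']).T+np.array(c['t'])
    s=X[:,:2]/X[:,2:];s=s*(1+c['k1']*(s**2).sum(1,keepdims=True))
    K=np.array(c['camera_matrix']);return np.c_[s[:,0]*K[0,0]+K[0,2],s[:,1]*K[1,1]+K[1,2]]
def down(yaw):
    """tool pointing down, jaw (y) axis at yaw in world"""
    x=np.array([0,0,-1.]);y=np.array([np.cos(yaw),np.sin(yaw),0]);return np.c_[x,y,np.cross(x,y)]
E
python3 - <<'E'
from h import *
for c in ['top','side','wrist']:
    snap(c,c+'0.png')
    for n in ['regulator','knob_grip','lock_tab','upper_grip','mould_upper','mould_lower','dowel_big','dowel_small','teapot','jar','bowl']:
        r=manip.look_for(c,n); print(c,n,[(np.round(x['at'],3).tolist(),round(x['confidence'],2)) for x in r])
print(manip.current_time(),manip.current_tcp_rot())
E
```

```text
pics
top regulator [([0.542, -0.215, 0.037], 0.93), ([0.287, -0.294, 0.05], 0.84), ([0.52, -0.374, 0.027], 0.63)]
top knob_grip [([0.503, -0.222, 0.048], 0.58), ([0.214, -0.296, 0.059], 0.46)]
top lock_tab [([0.316, -0.301, 0.076], 0.84), ([0.588, -0.208, 0.055], 0.47), ([0.548, -0.37, 0.043], 0.47)]
top upper_grip [([0.574, 0.01, 0.024], 0.95)]
top mould_upper [([0.569, 0.013, 0.025], 0.73), ([0.501, -0.223, 0.044], 0.2)]
top mould_lower [([0.554, 0.211, 0.04], 0.63)]
top dowel_big [([0.552, 0.211, 0.039], 0.57)]
top dowel_small [([0.555, 0.21, 0.039], 0.87), ([0.76, 0.14, 0.046], 0.35)]
top teapot [([0.76, 0.136, 0.048], 0.67)]
top jar []
top bowl [([0.422, 0.525, 0.02], 0.6)]
side regulator [([0.523, -0.359, 0.023], 0.94), ([0.55, -0.187, 0.039], 0.71), ([0.287, -0.265, 0.052], 0.64)]
side knob_grip [([0.574, 0.024, 0.024], 0.74), ([0.506, -0.211, 0.054], 0.71), ([0.209, -0.294, 0.077], 0.59)]
side lock_tab [([0.324, -0.301, 0.074], 0.66), ([0.595, -0.204, 0.057], 0.61), ([0.55, -0.366, 0.04], 0.48)]
side upper_grip [([0.573, 0.028, 0.02], 0.64)]
side mould_upper [([0.573, 0.028, 0.027], 0.84)]
side mould_lower [([0.556, 0.237, 0.038], 0.67)]
side dowel_big [([0.556, 0.234, 0.039], 0.8)]
side dowel_small [([0.555, 0.235, 0.041], 0.96)]
side teapot [([0.762, 0.162, 0.049], 0.9), ([0.576, 0.027, 0.024], 0.19)]
side jar [([0.77, -0.115, 0.06], 0.68), ([0.594, -0.204, 0.057], 0.48)]
side bowl [([0.423, 0.5, 0.027], 0.97)]
wrist regulator [([0.214, -0.321, 0.054], 0.67)]
wrist knob_grip [([0.202, -0.312, 0.079], 0.95)]
wrist lock_tab [([0.272, -0.327, 0.073], 0.63)]
wrist upper_grip []
wrist mould_upper []
wrist mould_lower []
wrist dowel_big []
wrist dowel_small []
wrist teapot []
wrist jar []
wrist bowl []
1.8 [[ 8.25999161e-06  2.51103042e-01 -9.67960362e-01]
 [ 8.40050080e-06 -9.67960362e-01 -2.51103042e-01]
 [-1.00000000e+00 -6.05724277e-06 -1.01047358e-05]]
```

View pics/top0.png

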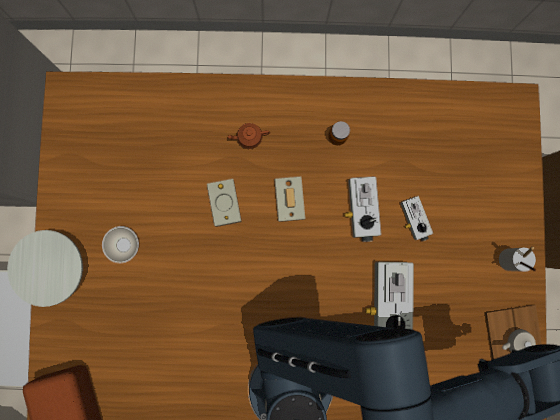

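View pics/side0.png

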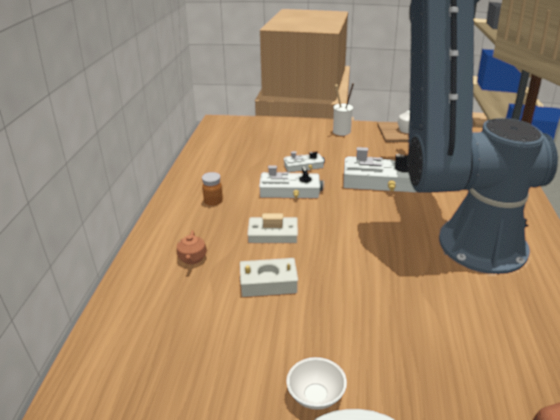

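Candidate regulators in the top picture are (365,207), (417,217) and (396,300). The middle-sized one by footprint is (365,207). I'll measure it and take a close look with the wrist camera.

Run:
```python
from h import *
p,d,c=load('top'); P=cloud(d,c)
cv2.imwrite('pics/topcrop.png',cv2.resize(p[160:350,180:450,::-1],None,fx=2.9,fy=2.9,interpolation=cv2.INTER_CUBIC))
for nm,(x0,x1,y0,y1),zmin in [('mid',(.4,.68,-.3,-.14),.025),('small',(.4,.64,-.45,-.31),.015),('large',(.15,.45,-.37,-.23),.025),('upper',(.48,.68,-.06,.08),.015),('lower',(.45,.65,.14,.29),.03)]:
    m=(P[...,0]>x0)&(P[...,0]<x1)&(P[...,1]>y0)&(P[...,1]<y1)&(P[...,2]>zmin)&(P[...,2]<.12)
    r=cv2.minAreaRect(P[m][:,:2].astype(np.float32)*1000); print(nm,m.sum(),r,P[m][:,2].max(),np.median(P[m][:,2]))
manip.move_ptp([0.50,-0.21,0.36],down(0.17+np.pi/2))
p,d,c=snap('wrist','w1.png'); R=np.array(c['R']);print('cam',-R.T@c['t'],R[2],manip.current_qpos())
```

```text
mid 1619 ((547.8480834960938, -207.48001098632812), (195.5216522216797, 100.63749694824219), 4.804933071136475) 0.09531812530903006 0.043153656305676996
small 805 ((529.848388671875, -379.27783203125), (95.89308166503906, 149.6437225341797), 89.5894546508789) 0.0686037615675463 0.030422663445708657
large 2526 ((292.8349914550781, -296.53375244140625), (129.3614044189453, 198.35797119140625), 88.17588806152344) 0.11981087843023923 0.05781703564298643
upper 1093 ((591.0906372070312, 1.8845672607421875), (157.12303161621094, 99.94932556152344), 6.09439754486084) 0.07293644719573873 0.027391387326383035
lower 937 ((560.9180908203125, 209.79888916015625), (131.79330444335938, 80.6324462890625), 12.172589302062988) 0.06725003687012385 0.04069281987930664
cam [ 0.42528341 -0.22299977  0.50143777] [ 0.28781745  0.05068242 -0.95634325] [-4.84584180e-01  2.36384615e-01  1.48940863e+00 -1.09289062e-04
  1.41619597e+00 -2.22361497e+00]
```

View pics/topcrop.png

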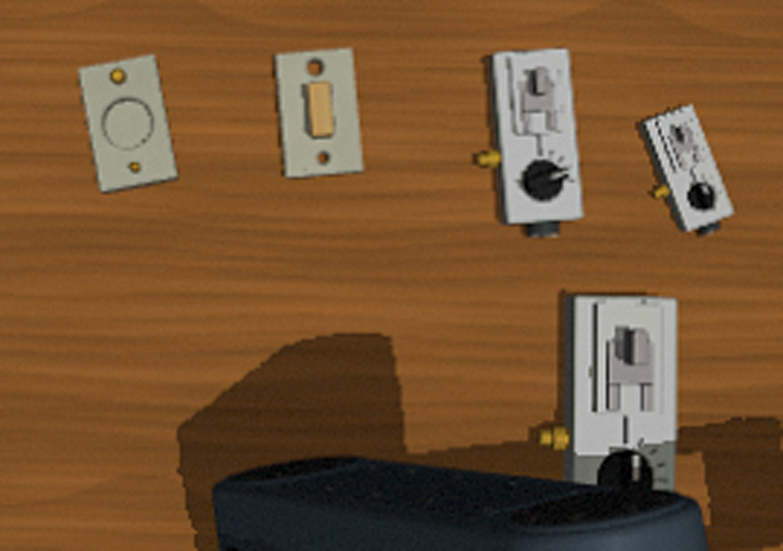

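View pics/w1.png

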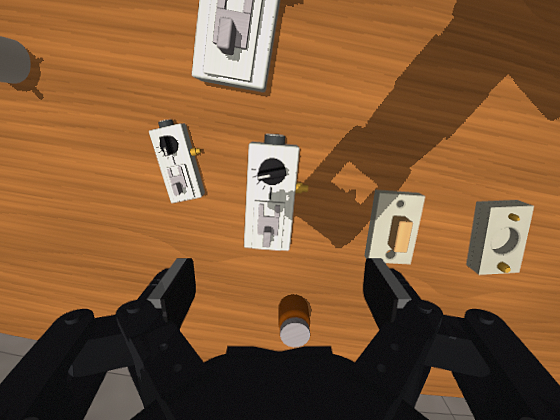

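Run:
```python
from h import *
manip.move_l([0.535,-0.21,0.22],down(0.1+np.pi/2))
p,d,c=snap('wrist','w2.png')
cv2.imwrite('pics/w2b.png',cv2.resize(p[:300,130:430,::-1],None,fx=2,fy=2,interpolation=cv2.INTER_CUBIC))
print(manip.current_time())
for n in ['knob_grip','lock_tab']:
        r=manip.look_for('wrist',n); print(n,[(np.round(x['at'],3).tolist(),round(x['confidence'],2)) for x in r])
```

```text
4.8583
knob_grip [([0.492, -0.388, 0.039], 0.68), ([0.756, 0.193, 0.052], 0.64), ([0.501, -0.218, 0.044], 0.57), ([0.58, 0.173, 0.009], 0.16)]
lock_tab [([0.502, -0.213, 0.046], 0.7), ([0.547, -0.369, 0.04], 0.64), ([0.591, -0.212, 0.052], 0.56)]
```

View pics/w2b.png

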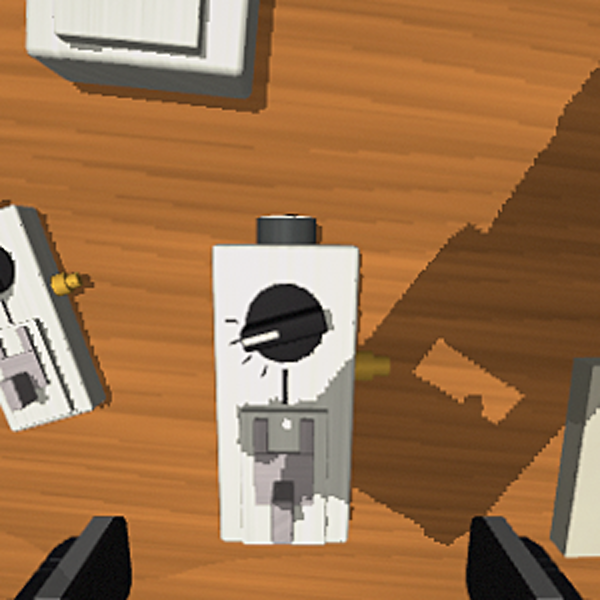

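The chosen middle regulator shows its knob at crop (287,323) with the white pointer towards (240,345). The long mark is at (285,385) and the tab at (284,510). I'll fit the pose from the block's top corners.

Run:
```python
from h import *
p,d,c=load('wrist'); f=lambda a: np.array(a,float)/2+[130,0]
C=px2z(c,f([(213,246),(358,246),(348,542),(222,542)]),.04);print(C.round(4))
print('len',[np.linalg.norm(C[i]-C[(i+1)%4]).round(4) for i in range(4)],'mean',C.mean(0))
ax=(C[2]+C[3]-C[0]-C[1]);print('yaw',np.arctan2(ax[1],ax[0]))
print('mark',px2z(c,f([(285,370),(285,400)]),.04))
L=px2z(c,f([(238,346),(277,335)]),.074);v=L[0]-L[1];print('pointer',L,np.arctan2(v[1],v[0]))
B=px2z(c,f([(245,333),(326,313),(328,328),(250,348)]),.074);print('bar',B, B.mean(0))
P=cloud(d,c)
g=(P[...,2]>.066)&(P[...,2]<.09)&(abs(P[...,0]-.55)<.1)&(abs(P[...,1]+.21)<.06)
Q=P[g];k=Q[Q[:,0]<.54];t=Q[Q[:,0]>=.54]
for q in (k,t):
    print(len(q),q.mean(0),cv2.minAreaRect((q[:,:2]*1000).astype(np.float32)))
m=(abs(P[...,2]-.04)<.004)&(abs(P[...,0]-.55)<.12)&(abs(P[...,1]+.21)<.06);print(cv2.minAreaRect((P[m][:,:2]*1000).astype(np.float32)))
```

```text
[[ 0.4683 -0.2621  0.04  ]
 [ 0.4606 -0.1849  0.04  ]
 [ 0.6373 -0.1679  0.04  ]
 [ 0.6452 -0.2461  0.04  ]]
len [np.float64(0.0777), np.float64(0.1775), np.float64(0.0787), np.float64(0.1776)] mean [ 0.55284527 -0.21523818  0.04      ]
yaw 0.09300522971255619
mark [[ 0.53212527 -0.2172995   0.04      ]
 [ 0.54970124 -0.2156324   0.04      ]]
pointer [[ 0.51461224 -0.24195607  0.074     ]
 [ 0.50714159 -0.2229911   0.074     ]] -1.1955431816731943
bar [[ 0.50773262 -0.23895338  0.074     ]
 [ 0.49383315 -0.19992443  0.074     ]
 [ 0.50110505 -0.19808853  0.074     ]
 [ 0.51502544 -0.23588387  0.074     ]] [ 0.50442407 -0.21821255  0.074     ]
540 [ 0.50421898 -0.22069876  0.07255744] ((504.8143615722656, -220.8619842529297), (12.30238151550293, 43.91644287109375), 20.233806610107422)
331 [ 0.60100538 -0.21202789  0.08252021] ((603.5686645507812, -211.8425750732422), (25.958600997924805, 11.860320091247559), 5.295050621032715)
((545.7918701171875, -217.02806091308594), (191.99757385253906, 80.17221069335938), 5.124251365661621)
```

Sizes match: block 178x78, bar 44x12, tab 26x12, and tab to axis 99 mm. The axis is at about (0.505,-0.2205), yaw 0.092, and the knob is at about -1.31 rad. Next I'll grip the bar.

Run:
```python
from h import *
A=np.array([.505,-.2205]);yaw=.092;th=-1.215
for off in (np.pi/2,-np.pi/2):
    q=manip.inverse_kinematics([*A,.13],down(th+off)); q2=manip.inverse_kinematics([*A,.13],down(yaw+off)); print(off,q,q2)
```

```text
1.5707963267948966 [-4.96169395e-01  4.78351745e-01  1.73952075e+00 -4.44089210e-16
  9.23720157e-01 -8.51965721e-01] [-4.96169395e-01  4.78351745e-01  1.73952075e+00 -4.44089210e-16
  9.23720157e-01 -2.15896572e+00]
-1.5707963267948966 [-4.96169395e-01  4.78351745e-01  1.73952075e+00 -4.44089210e-16
  9.23720157e-01  2.28962693e+00] [-4.96169395e-01  4.78351745e-01  1.73952075e+00 -4.44089210e-16
  9.23720157e-01  9.82626932e-01]
```

Run:
```python
from h import *
A=np.array([.505,-.2205]);yaw=.092;th=-1.215
manip.set_gripper(0.5,effort=30)
manip.move_ptp([*A,.13],down(th+np.pi/2))
manip.move_l([*A,.0495],max_speed=.06)
print('F',manip.current_force(),manip.current_ee_pos())
manip.set_gripper(0.0,effort=30)
print('w',manip.current_grip_width()*85,'F',manip.current_force())
q=np.array(manip.current_qpos()); n=6
for i in range(n):
    q[5]-=(yaw-th)/n; manip.move_j(q)
print('F',manip.current_force(),manip.current_ft_torque(),manip.current_time())
snap('top','t2.png')
manip.set_gripper(0.5)
manip.move_l([*A,.22],max_speed=.15)
p,d,c=snap('wrist','w3.png');P=cloud(d,c)
g=(P[...,2]>.066)&(P[...,2]<.09)&(abs(P[...,0]-.55)<.1)&(abs(P[...,1]+.21)<.06)
Q=P[g];k=Q[Q[:,0]<.54];t=Q[Q[:,0]>=.54]
for q in (k,t): print(len(q),q.mean(0),cv2.minAreaRect((q[:,:2]*1000).astype(np.float32)))
print(manip.current_time())
```

```text
F [-0.67913562  0.21691516 -0.31989529] [ 0.50517742 -0.22061002  0.0498352 ]
w 11.32345262819521 F [4.81328697 3.19428718 0.66634366]
F [-3.37250217 -5.3579393  -1.36736598] [-1.19326963  0.60924597  0.01289864] 10.4333
484 [ 0.5033856  -0.22093039  0.07268392] ((504.8299560546875, -221.0544891357422), (44.25715637207031, 11.345864295959473), 5.504953384399414)
308 [ 0.60029423 -0.21182963  0.08232849] ((603.4972534179688, -211.4031982421875), (25.35789680480957, 11.259782791137695), 5.625799655914307)
12.225
```

View pics/w3.png

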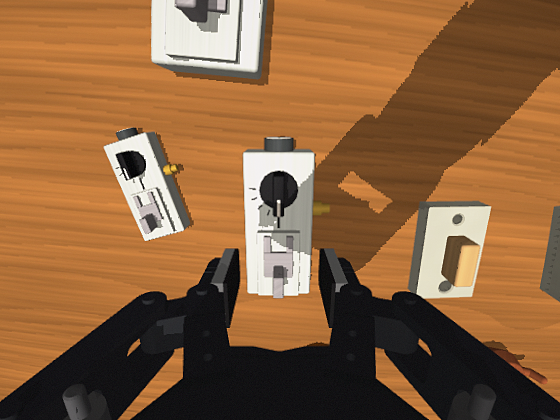

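The pointer line at (280,208) is in line with the long mark (bar 5.5°, tab 5.6°). Next is the lock.

Run:
```python
from h import *
yaw=.096;u=np.array([np.cos(yaw),np.sin(yaw)]);A=np.array([.505,-.221]);T=A+.1*u
print(T)
manip.move_ptp([*T,.14],down(yaw+np.pi/2))
manip.move_l([*T,.061],max_speed=.06)
manip.set_gripper(0.0,effort=40)
print('w',manip.current_grip_width()*85,'F',manip.current_force(),manip.current_ee_pos())
for s in (.02,.036,.0405,.0425,.0435,.0445):
    manip.move_l([*(T-s*u),.061],max_speed=.05); print(s,manip.current_force().round(2) if hasattr(manip.current_force(),'round') else manip.current_force())
    if abs(np.dot(np.array(manip.current_force())[:2],u))>20: break
manip.dwell(.2)
manip.set_gripper(0.5)
manip.move_l([*(T-.04*u),.14],max_speed=.15)
manip.move_l([*A,.22],max_speed=.15)
p,d,c=snap('wrist','w4.png');P=cloud(d,c)
g=(P[...,2]>.066)&(P[...,2]<.095)&(abs(P[...,0]-.55)<.1)&(abs(P[...,1]+.21)<.06)
Q=P[g];s=(Q[:,:2]-A)@u;k=Q[s<.03];t=Q[s>=.03]
for q in (k,t):
    r=cv2.minAreaRect((q[:,:2]*1000).astype(np.float32));print(len(q),q.mean(0),r,(np.array(r[0])/1000-A)@u)
print(manip.current_time())
```

```text
[ 0.60453955 -0.21141474]
w 10.902588573803856 F [-1.14477725 -3.46384221  2.05892473] [ 0.60472869 -0.21190651  0.06143069]
0.02 [-1.89 -5.19  5.78]
0.036 [-0.42 -4.92  5.98]
0.0405 [-1.04 -4.64  6.54]
0.0425 [ 0.3  -4.87  5.79]
0.0435 [ 0.3  -4.58  6.2 ]
0.0445 [ 3.99 -3.51  5.18]
494 [ 0.50323118 -0.22083402  0.07269576] ((504.84429931640625, -220.53231811523438), (44.2818603515625, 11.48128890991211), 5.322818756103516) -0.00011015523548202654
314 [ 0.55706337 -0.21603908  0.08265958] ((559.9827270507812, -215.71246337890625), (25.729022979736328, 10.844703674316406), 5.787467002868652) 0.0552363853613801
18.8083
```

View pics/w4.png

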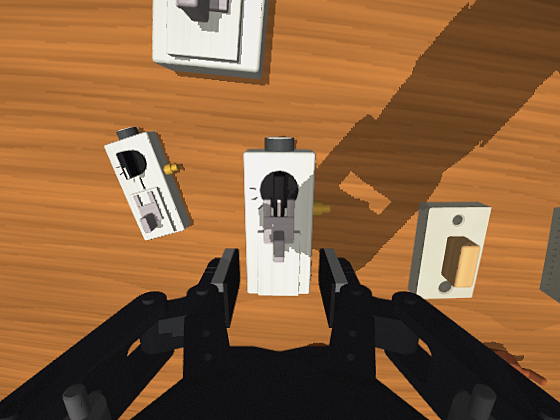

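The lock is home, with the tab 55–56 mm from the axis and its tines either side of the bar. Now the mould halves.

Run:
```python
from h import *
manip.move_ptp([0.545,0.11,0.22],down(np.pi/2))
p,d,c=snap('wrist','w5.png')
cv2.imwrite('pics/w5b.png',cv2.resize(p[90:310,110:450,::-1],None,fx=2.3,fy=2.3,interpolation=cv2.INTER_CUBIC))
P=cloud(d,c)
def rect(m):
    q=P[m]; r=cv2.minAreaRect((q[:,:2]*1000).astype(np.float32)); print(len(q),q[:,2].mean().round(4),r)
X,Y,Z=P[...,0],P[...,1],P[...,2]
rect((abs(X-.57)<.1)&(abs(Y-.01)<.07)&(abs(Z-.026)<.005))
rect((abs(X-.57)<.1)&(abs(Y-.01)<.07)&(abs(Z-.06)<.006))
rect((abs(X-.555)<.1)&(abs(Y-.21)<.07)&(abs(Z-.04)<.004))
rect((abs(X-.555+.04)<.04)&(abs(Y-.21)<.07)&(Z>.05)&(Z<.07))
rect((abs(X-.555-.04)<.04)&(abs(Y-.21)<.07)&(Z>.05)&(Z<.07))
print(manip.current_time())
```

```text
4955 0.0249 ((574.2586669921875, 12.16244125366211), (130.3448028564453, 81.26105499267578), 5.52616024017334)
1059 0.0585 ((573.2349853515625, 13.054133415222168), (56.165199279785156, 24.277565002441406), 6.2006072998046875)
5773 0.0392 ((557.44384765625, 211.67666625976562), (130.51783752441406, 80.7303466796875), 12.288833618164062)
84 0.0547 ((510.5335998535156, 201.0624542236328), (9.92232608795166, 10.18356990814209), 65.2051010131836)
139 0.0553 ((602.87841796875, 220.984375), (13.061803817749023, 14.80082893371582), 44.78140640258789)
20.1167
```

View pics/w5b.png

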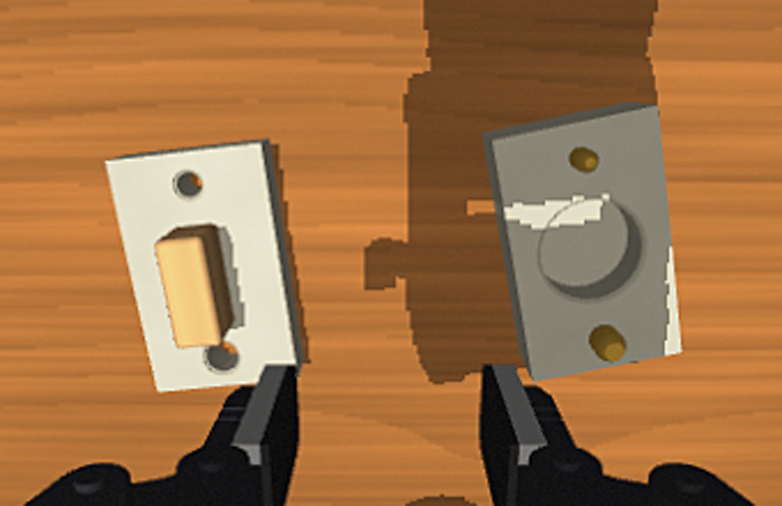

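In the crop, the upper half's larger hole is the far one at (222,357) and the near one at (188,184) is small. The lower half's big dowel is also the far one (608,343), so both +x axes point away from the robot. I'll refine with a matched picture over each half so camera errors cancel.

```bash
cat > meas.py <<'E'
from h import *
def view(cx,cy,yaw,ztop,fn):
    o=np.array([cx,cy])-.03*np.array([np.cos(yaw),np.sin(yaw)])
    manip.move_ptp([*o,.19+ztop],down(yaw+np.pi/2)); manip.dwell(.15)
    p,d,c=snap('wrist',fn); P=cloud(d,c); dx=P[...,0]-cx;dy=P[...,1]-cy
    m=(np.hypot(dx,dy)<.09)&(abs(P[...,2]-ztop)<.004)
    q=P[m];r=cv2.minAreaRect((q[:,:2]*1000).astype(np.float32));print(fn,len(q),q[:,2].mean().round(4),r)
    return p,d,c,P
E
python3 - <<'E'
from meas import *
def sub(p,f):cv2.imwrite('pics/'+f,cv2.resize(p[60:300,180:380,::-1],None,fx=2.5,fy=2.5,interpolation=cv2.INTER_CUBIC))
p,d,c,P=view(.5574,.2117,.2145,.04,'l1.png');sub(p,'l1b.png');np.savez('low.npz',p=p,d=d,K=c['camera_matrix'],k1=c['k1'],R=c['R'],t=c['t'])
p,d,c,P=view(.574,.0125,.1,.026,'u1.png');sub(p,'u1b.png')
m=(np.hypot(P[...,0]-.574,P[...,1]-.0125)<.05)&(P[...,2]>.055)&(P[...,2]<.066)
print(cv2.minAreaRect((P[m][:,:2]*1000).astype(np.float32)),manip.current_time())
E
python3 -c "
import cv2,numpy as np
cv2.imwrite('pics/both.png',np.hstack([cv2.resize(cv2.imread('pics/'+f),(400,480)) for f in('l1b.png','u1b.png')]))"
```

```text
l1.png 5341 0.039 ((557.095703125, 211.22055053710938), (130.5195770263672, 80.24303436279297), 12.216833114624023)
u1.png 5528 0.025 ((573.69384765625, 11.955547332763672), (130.20303344726562, 80.17242431640625), 5.994314670562744)
((573.1305541992188, 11.677027702331543), (55.50944137573242, 23.558774948120117), 6.128167152404785) 21.8
```

View pics/both.png

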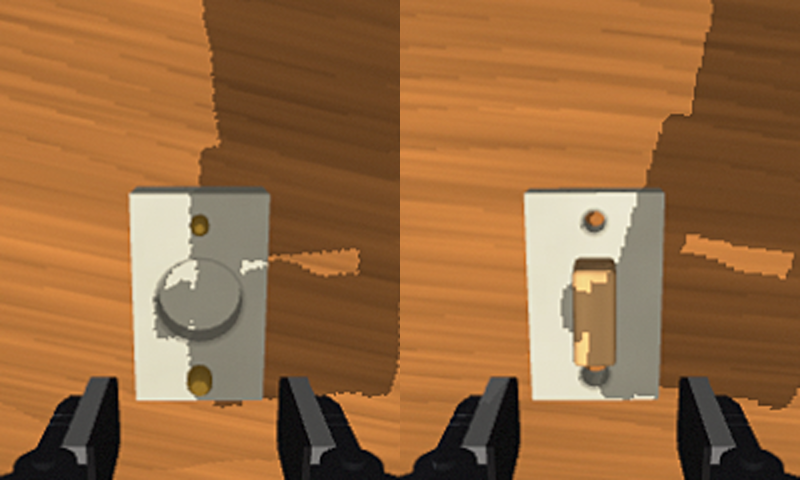

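Run:
```python
from h import *
U=np.array([.5737,.0119]);yu=.1047;L=np.array([.5571,.2112]);yl=.2132
manip.move_ptp([*U,.12],down(yu+np.pi/2))
manip.move_l([*U,.031],max_speed=.08)
print('pos',manip.current_ee_pos(),manip.current_force())
manip.set_gripper(0.0,effort=60)
print('w',manip.current_grip_width()*85,manip.current_ee_pos(),manip.current_force())
manip.move_l([*U,.14],max_speed=.12)
manip.dwell(.2);print('lift',manip.current_grip_width()*85,manip.current_force())
manip.move_ptp([*L,.14],down(yl+np.pi/2))
manip.move_l([*L,.097],max_speed=.1); manip.dwell(.2)
print('pos',manip.current_ee_pos(),manip.current_force(),manip.current_time())
p,d,c=snap('wrist','h1.png');P=cloud(d,c)
m=(np.hypot(P[...,0]-L[0],P[...,1]-L[1])<.09)&(abs(P[...,2]-.092)<.006)
print(P[m][:,2].mean(),cv2.minAreaRect((P[m][:,:2]*1000).astype(np.float32)))
snap('side','s1.png')
```

```text
pos [0.57405315 0.01186683 0.03151033] [ 0.4669526   0.76768031 -0.58961497]
w 22.735547168391495 [0.57406376 0.01176288 0.03159503] [-1.36446107 -0.70195021  6.8513637 ]
lift 23.152151126057923 [-0.41706142 -0.85686519 -4.67014014]
pos [0.55748147 0.21127825 0.09768512] [ 0.17491318 -0.09664189 -4.26737832] 26.7083
0.09108470528076135 ((557.2650146484375, 211.7686309814453), (130.07228088378906, 80.38567352294922), 12.337014198303223)
```

View pics/h1.png

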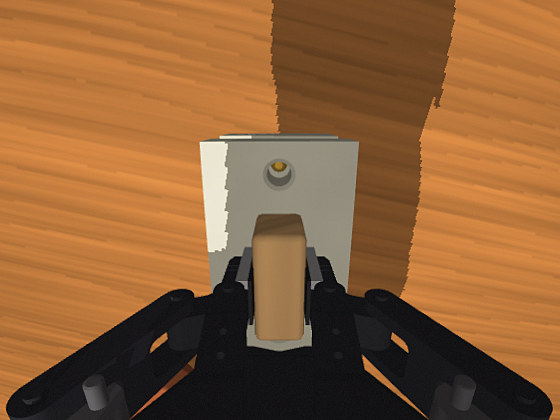

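View pics/s1.png

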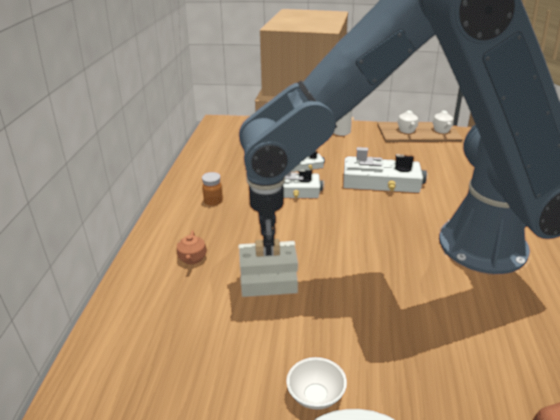

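The held half measures (557.3, 211.8) at 12.3°, against (557.1, 211.2) at 12.2° for the lower half. The small dowel shows centred in its hole at (278,172). I'll lower it with the force watched.

Run:
```python
from h import *
L=np.array([.5570,.2109]);z=.097
while z>.060:
    z-=.002 if z>.074 else .0007
    manip.move_l([*L,z],max_speed=.03); f=np.array(manip.current_force())
    print(round(z,4),np.array(manip.current_ee_pos()).round(4),f.round(1))
    if f[2]>8: break
print(manip.current_time(),manip.current_ft_torque())
```

```text
0.095 [0.5569 0.2109 0.0949] [ 0.5  1.4 -3.8]
0.093 [0.5569 0.2109 0.0928] [-0.1 -0.8 -4.6]
0.091 [0.5569 0.2109 0.0908] [ 0.1 -0.2 -4.1]
0.089 [0.5569 0.2109 0.0888] [ 0.2 -0.6 -5.4]
0.087 [0.5569 0.2109 0.0868] [ 0.1 -0.1 -4.9]
0.085 [0.5569 0.2109 0.0848] [ 1.1  0.3 -4.4]
0.083 [0.5569 0.2109 0.0828] [-0.6  1.  -4. ]
0.081 [0.5569 0.2109 0.0808] [ 1.1 -0.  -4.7]
0.079 [0.5569 0.2109 0.0789] [-0.4 -0.  -4.5]
0.077 [0.5569 0.2109 0.0768] [ 0.4 -0.  -4.8]
0.075 [0.5569 0.2109 0.0749] [ 0.5  0.3 -4.1]
0.073 [0.5569 0.2109 0.0728] [-0.6  0.9 -4.1]
0.0723 [0.557  0.2109 0.0723] [ 0.3 -0.9 -3.9]
0.0716 [0.5571 0.2109 0.0716] [ 1.1  0.5 -4.3]
0.0709 [0.5571 0.2109 0.0716] [-3.6 -1.8  5.1]
0.0702 [0.5571 0.2109 0.0716] [-6.5 -2.3 13.4]
30.8083 [-0.3692661   1.07512149 -0.00736609]
```

Run:
```python
from h import *
fs=[]
for i in range(6): manip.dwell(.15); fs.append(manip.current_force())
print(np.array(fs).round(1),manip.current_ee_pos(),manip.current_grip_width()*85)
p,d,c=snap('wrist','f_w.png');P=cloud(d,c)
m=(np.hypot(P[...,0]-.557,P[...,1]-.211)<.09)&(abs(P[...,2]-.066)<.005)
Q=P[m];print(Q[:,2].mean(),cv2.minAreaRect((Q[:,:2]*1000).astype(np.float32)))
A=np.c_[Q[:,:2]-Q[:,:2].mean(0),np.ones(len(Q))];print('tilt',np.linalg.lstsq(A,Q[:,2],rcond=None)[0])
t,_,_=snap('top');s,_,_=snap('side')
a=cv2.resize(t[110:270,180:460,::-1],(800,457));cv2.imwrite('pics/f_t.png',a)
cv2.imwrite('pics/f_s.png',cv2.resize(s[130:330,150:400,::-1],(750,600)))
for n in('teapot','jar','bowl'):
    print(n,[(np.round(x['at'],3).tolist(),round(x['confidence'],2)) for x in manip.look_for('side',n)])
```

```text
[[-6.3 -2.8 13.1]
 [-6.9 -1.9 14.1]
 [-6.8 -3.3 12.2]
 [-6.7 -2.5 13.6]
 [-7.1 -2.5 12.7]
 [-7.3 -2.9 13.4]] [0.55709697 0.21093484 0.07158987] 23.20930084558773
0.06502216285342052 ((556.7456665039062, 211.43936157226562), (129.8878936767578, 80.45451354980469), 12.296063423156738)
tilt [0.00243585 0.00170796 0.06502216]
teapot [([0.76, 0.165, 0.049], 0.88)]
jar [([0.772, -0.115, 0.059], 0.91)]
bowl [([0.424, 0.501, 0.029], 0.78)]
```

View pics/f_s.png

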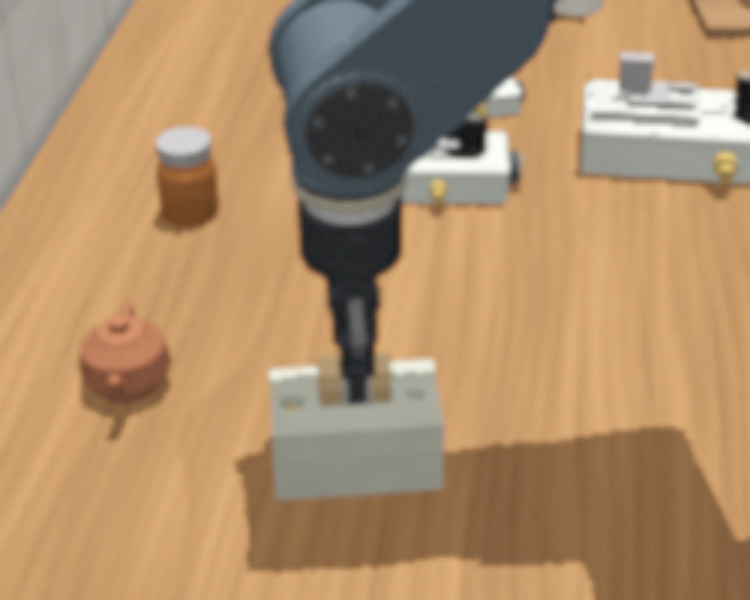

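View pics/f_t.png

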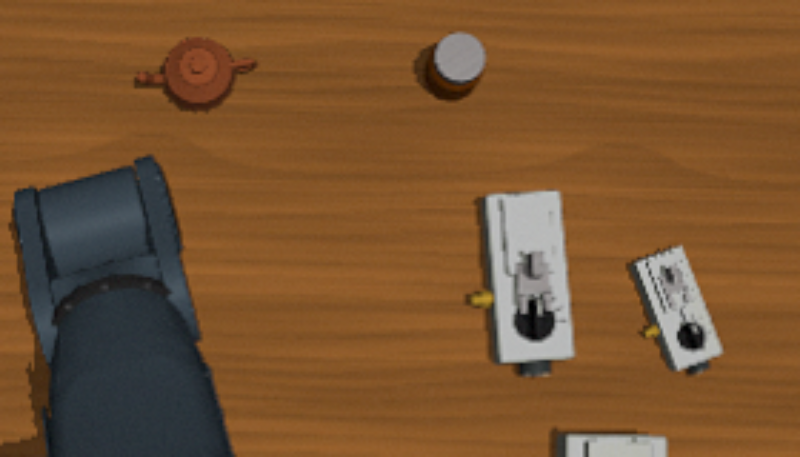

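View pics/f_w.png

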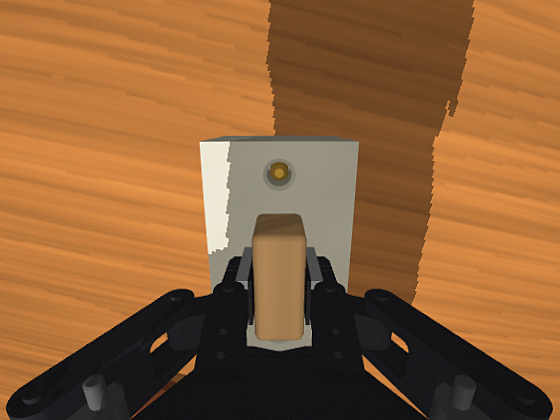

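The halves are flush in the side picture and the small dowel is centred in its hole (278,173). The top picture shows the lock home at (533,265), and the teapot, jar and bowl have not moved. The push is steady at about 13 N plus about 4.5 N weight, so I'm handing in.

```bash
python3 -c "
from bench import manip
print(manip.current_force(),manip.current_time());print(manip.sign_off())"
```

```text
[-7.60986181 -3.24860398 13.2245591 ] 32.0083
the job is handed in; nothing more can be done
None
```

The job is done and handed in at about 32 s. The knob is on the mark, the lock is home, and the upper mould half is closed and held pressed. No verdict was reported, so this rests on my own last checks.

- **Knob:** I turned the middle-sized regulator's knob about 1.3 rad anticlockwise. The bar measured 5.3–5.5° against the slide's 5.3–5.8°, so it is within about 0.01 rad of the mark.
- **Lock:** the tab is 55–56 mm from the knob's axis, so it is at the stop, with the tines either side of the bar.
- **Mould:** the upper half sits with its big socket on the big dowel, within about 0.5 mm and 0.1° of the lower half. Its top measured 65 mm against 66 mm expected, with a tilt of about 0.2°.
- **Press:** the steady wrist push was about 13 N. With the half's weight of about 4.5 N, that puts roughly 18 N between the halves, within the 12–45 N allowed.
- **Bystanders:** the teapot, jar and bowl were found within about 3 mm of where they started.

No check failed. The one thing slightly off is a steady sideways force of about 7–8 N at the wrist while pressing.

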